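Tray over the sill of the spill dock

ROBOT

A 6-joint arm with a two-finger parallel gripper is mounted at the origin on a cart in front of the work surface, level with it; the furniture and walls round the work are solid. World frame = base frame: x ahead of the robot, y to its left, z up, the work surface at z = 0. Lengths are in m, angles in rad, forces in N, time in s.
With the tool pointing down it reaches from about 0.25 to 0.725 m from the base axis. Payload 4 kg.
Tool frame: the origin (TCP) lies at the very end of the fingers, on their centre line; the grasp point (between the pads) lies 19 mm behind it; z points along the fingers, y is the line along which they close (so a half turn about z gives the same grasp; the last joint's range is limited). The gripper opens to 85 mm and grips with 20 to 120 N. Pads are 22 mm wide; open, the fingers measure 114 mm over their backs; the gripper's body (76 mm by 85 mm) begins 54 mm behind the grasp point. The pads swing forward as they close: fully open they stand 13 mm farther back than shut.
Start: joints at [-1.109, 0.241, 0.005, 1.335, 0, 1.571], TCP at [0.223, -0.448, 0.231] pointing down, gripper open.
Joint ranges: [-2.72, 2.72], [-1.05, 1.87], [-1.09, 1.28], [-1.99, 2.15], [-1.42, 1.44], [-3.14, 3.14]. Speed limits (rad/s): [2.79, 2.79, 3.14, 3.14, 3.14, 3.14].

INTERFACE

Orientations are given as a unit quaternion [x, y, z, w].
In Python, from workcell import bot gives the robot as it stands.
- The arm moves only by the tool carry_out, never from a script. Its argument "increments" is one flat list of numbers, 5 for each row, row after row: the finger opening in cm, from 0 to 8.54, then the shift along the tool's x, y, z in cm, then the turn about the tool's z in rad. A call has exactly 5 rows; each row shifts and turns the commanded pose from where the row before left it, along the tool's axes as they then stand; what a row does not reach is not made up. A row lasts 1/8 s, in which the tool goes at most 62.5 mm and 10.7 degrees, less where a joint would pass 70% of its speed; a pose out of reach is approached as far as the arm can. A call with a gripper value outside its range is refused whole. The fingers move at their own pace and stop on an object; the grip force is fixed at half the most. Time passes only in rows, so rows that do not move let the fingers close, or fill a call up. It gives the time, the measured TCP pose, the force, the opening and the grip force at its end, in the units of the state.
- bot.get_obs(): the state, without advancing time (a new reading comes with each control period).
- bot.camera(name): name is "side" or "top" or "wrist"; returns a dict with "pixels" (420x560x3 uint8, blue, green, red), "range_z" (420x560 float32, m along the optical axis (not along the pixel's ray), 0 where there is no reading), "mtx" (3x3 intrinsics, pixels), "eye" and "attitude" of the camera in the world. Camera axes: x right, y down, z forward; pixel columns grow to the right and rows downward; lengths in m; the calibration is good to about 2 mm. A picture is of the moment at which its call begins.
- bot.job_done(): hands the job in; it is judged then, once.
Trained networks look in a picture, given as the dict that the camera call returned (one of the last four; its "shot" number tells which), for a name from the list of things; names that differ only in an ending like _2 or _b are one class to them, and where a whole thing is asked for, a point or a joint stands for the part that bears it (a point fixed in the world has none). Each returns a list of dicts, best first, with "p" (0 to 1); they miss things now and then, are a little off and sometimes report something else, mostly with a low value. They report only what shows in the picture. A call takes as long as a camera call.
- bot.find_in(picture, name): "xyz" ([x, y, z] in m, in the coordinates of the camera as it stood for that picture, good to about 4 mm: the middle of the surface that is visible of it).
- bot.regions_of(picture, name): "mask" (420x560 bool, what is visible of it).
- bot.place_of(picture, name): "xyz" ([x, y, z] in m, in the coordinates of the camera as it stood for that picture, good to about 4 mm: a listed point, or the origin of a listed thing).
The state is a dict: "clock": time; "joint_pos": joint angles; "joint_vel": joint speeds; "tau": joint torques, N m; "eef_pos": TCP position; "tool_rot": TCP orientation; "ft_force": force on the tool from outside, world axes, zero at the start; "ft_torque": the same for the moment, N m; "grip_width": finger opening in m; "grasp_force": force on a finger pad.
Only numpy, scipy, OpenCV 4.12 (cv2) and the standard library are available. Lean on these libraries where they do the work, as an engineer would, in place of code of your own. Each camera call takes 0.05 s, during which the arm holds its last target. There are 200 camera calls.

TASK

Put the grey carrying tray away in the steel spill dock: lift only its leading end onto the dock's raised sill while its tail stays on the bench, then push it on over the sill, never lifting the whole tray clear of the bench, until it lies flat inside. Press it lightly home against the rubber pads at the far end with roughly 10 N (at least 5, never more than 20) for about half a second, and leave it lying there; keep the beaker standing in the tray, and leave the bottle beside the dock alone.

Things in the scene. Friction and masses are not known exactly. Their poses are not given: they have to be found in the camera images.
- spill_dock: Fixed shallow steel dock. Origin on the bench under the middle of its sill; x = push direction, into the dock; z up. The sill, a rounded bar across the entrance, is 12 mm thick (x -6 to 6 mm), 16 mm high, 176 mm wide. Behind it a floor 3 mm above the bench (x 6 to 218 mm) lies between side walls 10 mm high with inner faces at y +-84 mm.
- end_stop: Steel plate, 44 mm high, closing the dock's far end: origin at dock x = 218 mm on the bench, axes as the dock's. Two rubber pads (discs at y +-45, z 22 mm) stand out from it towards the entrance, screwed out to a different length each time: faces 16 to 37 mm in front of the origin, held fast. No reading gives it: feel the contact. They yield about 1 mm per 6 N, 5 mm at most.
- tray: Loose grey open tray, 160 mm long (x, leading end +x), 140 wide (y), 45 high, 0.5 to 0.8 kg, evenly weighted, slippery (friction about 0.35). Origin: centre of underside. Floor and walls 4 mm. Starts before the sill, up to 10 mm and 0.12 rad out of line with the dock, front 45 to 75 mm short of the sill's middle. Too wide to grip across; has 14 mm of play each side in the dock.
- tray_front (a point): Middle of the lower edge of the tray's leading end (tray frame x = +80 mm, z = 0). The end wall carries along its whole top a straight grip rim 10 mm thick, flush with the wall's outer face, 12 mm high (tray z 33 to 45 mm).
- tray_rear (a point): Middle of the lower edge of the tail end (tray x = -80 mm, z = 0); end wall and rim as at the front, outer face flat. When the tray's middle passes the sill its leading end tips down inside and the tail swings up about 30 mm, then comes down to 16 mm and drops in behind the sill. Let the tail rise and fall: a pusher that holds it down by friction, or presses down on it, can jam it.
- small_beaker: Small clear beaker, 55 mm across, 68 mm high, standing loose in the tail half of the tray next to a petri dish (61 mm across, 16 mm high), on the tray's left seen along the push (tray frame x = -40, y = 33 mm). Origin at the centre of its underside, z up. The front half of the tray is empty.
- media_bottle: Capped media bottle, 69 mm across, 128 mm high, standing loose on the bench beyond the dock. Not to be disturbed. Origin at the centre of its underside.

How it is judged:
By the outcome, as a careful person would: the job done as asked, in the order asked, and still so for the second after the job is handed in, with the robot touching nothing.
It also fails if it takes over 70 s, if anything falls off the work surface, if the arm or the gripper's body presses on something with over 40 N, if the wrist force passes 120 N, or if a joint passes its speed limit or range.

## Working session

There is one attempt and no reset: what is moved stays moved. The work goes in short steps, Python scripts to look and compute and a tool call to move; the robot and the scene stay as the last step left them, time stands still between calls to the robot, and variables do not carry over. Pictures are saved under pics/ and viewed, at most 10 in all, crops included, and the job is handed in when it is done.

Besides the shell and the picture viewer there is one more tool, called after ">>>" as name(argument=value, ...) on one line, values as JSON. carry_out: Moves the arm, as the interface text tells. Its arguments: {"type":"object","properties":{"increments":{"type":"array","items":{"type":"number"}}},"required":["increments"]}

```bash
mkdir -p pics; ls; cat > h.py <<'E'
import numpy as np,cv2
from scipy.spatial.transform import Rotation as R
from workcell import bot
def w(p,x): 
    a=np.array(p["attitude"]); M=a if a.shape==(3,3) else R.from_quat(a).as_matrix()
    return M@np.array(x)+np.array(p["eye"])
def cloud(p,mask):
    v,u=np.nonzero(mask&(p["range_z"]>0)); z=p["range_z"][v,u];K=p["mtx"]
    c=np.stack([(u-K[0][2])/K[0][0]*z,(v-K[1][2])/K[1][1]*z,z],1)
    a=np.array(p["attitude"]); M=a if a.shape==(3,3) else R.from_quat(a).as_matrix()
    return c@M.T+np.array(p["eye"])
E
python3 - <<'E'
from h import *
np.set_printoptions(precision=4,suppress=True)
o=bot.get_obs();print(o)
for c in("top","side"):
    p=bot.camera(c);cv2.imwrite(f"pics/{c}0.png",p["pixels"]);print(c,p["eye"],p["attitude"])
    for n in("spill_dock","end_stop","tray","tray_front","tray_rear","small_beaker","media_bottle"):
        for r in bot.place_of(p,n)[:2]:print(n,w(p,r["xyz"]),round(r["p"],2))
E
```

```text
pics
{'clock': 0.0, 'joint_pos': array([-1.109 ,  0.2414,  0.0037,  1.3352,  0.    ,  1.5708]), 'joint_vel': array([-0.0014, -0.0006, -0.    ,  0.0001,  0.0004, -0.0015]), 'tau': array([ -0.0008, -37.2323,  25.2406,   0.0172,   0.0002,  -0.    ]), 'eef_pos': array([ 0.2225, -0.447 ,  0.2304]), 'tool_rot': array([ 0.9735,  0.2288, -0.0002, -0.001 ]), 'ft_force': array([ 0.325 , -0.1903,  0.0135]), 'ft_torque': array([ 0.0522, -0.0375,  0.0095]), 'grasp_force': 0.0, 'grip_width': 0.08527725500520836}
top [ 0.4405 -0.3653  1.0347] [ 0.7081 -0.704   0.0376 -0.0394]
spill_dock [ 0.5034 -0.3418 -0.0003] 0.66
end_stop [ 0.499  -0.5617 -0.0014] 0.86
tray [ 0.5034 -0.2001  0.003 ] 0.74
tray_front [ 0.5066 -0.2755 -0.0012] 0.76
tray_rear [ 0.5017 -0.1155 -0.0047] 0.91
tray_rear [ 0.505  -0.1971  0.0031] 0.34
small_beaker [ 0.532  -0.1521  0.0046] 0.78
media_bottle [ 0.6961 -0.3428 -0.0011] 0.93
side [ 0.3395 -1.0606  0.509 ] [ 0.8664 -0.1325  0.0777 -0.4752]
spill_dock [ 0.507  -0.3355  0.0069] 0.74
end_stop [ 0.5049 -0.5577  0.0021] 0.62
tray [ 0.505  -0.1973  0.0082] 0.8
tray [ 0.5055 -0.5584  0.0014] 0.62
tray_front [ 0.5095 -0.2706  0.0004] 0.76
tray_rear [ 0.499  -0.1148  0.0029] 0.59
small_beaker [ 0.5347 -0.1541  0.0056] 0.73
media_bottle [ 0.6961 -0.3424 -0.0001] 0.82
```

View pics/top0.png

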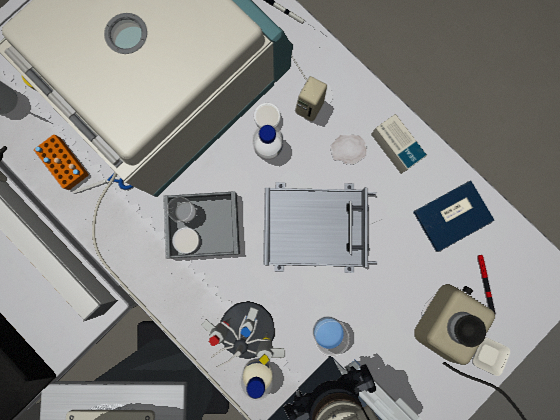

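View pics/side0.png

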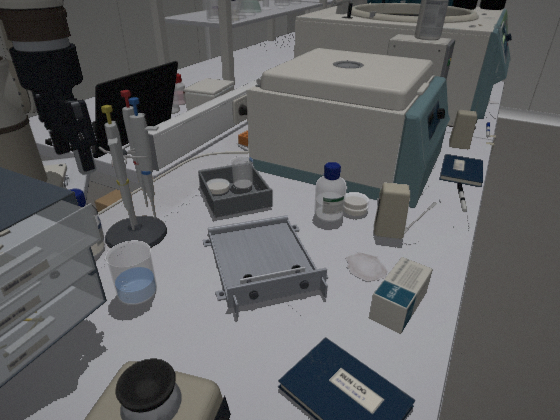

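```bash
python3 - <<'E'
from h import *
np.set_printoptions(precision=4,suppress=True)
p=bot.camera("top")
for n in("tray","end_stop","spill_dock"):
    rr=bot.regions_of(p,n)
    if not rr: print(n,"none");continue
    c=cloud(p,rr[0]["mask"]); print(n,len(c),np.percentile(c,[1,50,99],axis=0).tolist())
    if n=="tray": c=c[(c[:,2]>.038)&(c[:,2]<.05)]
    if n=="end_stop": c=c[c[:,2]>.038]
    print(n,len(c),cv2.minAreaRect(c[:,:2].astype(np.float32)*1000))
    if n=="tray": np.save("t.npy",c)
# sill: points z 12-18mm in the strip around y=-.34
c=cloud(p,np.ones((420,560),bool))
s=c[(abs(c[:,0]-.505)<.12)&(abs(c[:,1]+.34)<.02)&(c[:,2]>.012)&(c[:,2]<.022)]
print("sill",len(s),s.min(0),s.max(0),cv2.minAreaRect(s[:,:2].astype(np.float32)*1000),np.polyfit(s[:,0],s[:,1],1))
E
```

```text
tray 3216 [[0.43570865706029566, -0.27566917268910074, -0.0012709413997464391], [0.50459172387683, -0.2143733815486349, 0.004091183673799459], [0.5740394371881021, -0.11706818643554083, 0.046640238573607655]]
tray 772 ((503.9711608886719, -195.01455688476562), (140.08432006835938, 160.73483276367188), 4.021385192871094)
end_stop 663 [[0.41840350132998594, -0.5750319678535767, -0.0012485505116591122], [0.4917421587215393, -0.5584358986776093, 0.027666187603466286], [0.5843606455477964, -0.5221131341979779, 0.046307012390739775]]
end_stop 221 ((500.8084716796875, -560.79150390625), (5.969568729400635, 168.640625), 89.53522491455078)
spill_dock 8326 [[0.40745381298988026, -0.563099564120277, -0.0028336486080056678], [0.5012017699579153, -0.4532210245584084, 0.002445468754309288], [0.5940761315139846, -0.33629510231125836, 0.04279794869225717]]
spill_dock 8326 ((500.18798828125, -458.0196533203125), (250.64788818359375, 208.43179321289062), 88.6732177734375)
sill 308 [ 0.4166 -0.3469  0.012 ] [ 0.5901 -0.3341  0.0216] ((503.3349914550781, -340.5419616699219), (11.746143341064453, 173.46829223632812), 89.33636474609375) [-0.0129 -0.3342]
```

Top view: the tray at px (165–243, 192–258) has its beaker and dish at the left. The dock's sill is near column 267, the pads near column 350, and the bottle at (267,140). The push goes along world −y. The tray is yawed about 0.08 rad to the dock, with its front about 65 mm short of the sill. First I turn the tool into line, narrow the fingers and move out in x.

>>> carry_out(increments=[5,0,0,0,0.13,5,0,0,0,0.13,5,0,0,0,0.132,5,5,0,0,0,5,5,0,0,0])

```text
clock: 1.62
eef_pos: [0.3232, -0.441, 0.2316]
tool_rot: [0.999, 0.034, 0.0, 0.0]
ft_force: [0.0, -0.6, -0.4]
grip_width: 0.0497
grasp_force: 0.0
```

```bash
cat >> h.py <<'E'
def go(x,y,z,yaw=None):
    o=bot.get_obs(); M=R.from_quat(o["tool_rot"]).as_matrix()
    d=np.array([x,y,z])-o["eef_pos"]; cur=np.arctan2(M[1,0],M[0,0])
    print("t",o["clock"],"pos",o["eef_pos"].round(4),"yaw",round(cur,4),"F",np.round(o["ft_force"],1),"w",round(o["grip_width"],4),"gf",o["grasp_force"])
    print("tool cm:",(M.T@d*100).round(2),"turn",None if yaw is None else round(cur-yaw,3))
E
python3 - <<'E'
from h import *
go(.5093,-.270,.10,.07)
p=bot.camera("top");c=cloud(p,np.ones((420,560),bool))
s=c[(c[:,0]>.4)&(c[:,0]<.62)&(c[:,1]>-.26)&(c[:,1]<.05)&(c[:,2]>.09)]
if len(s): print(len(s),s.min(0),s.max(0))
E
```

```text
t 1.625 pos [ 0.3232 -0.441   0.2316] yaw 0.0678 F [ 0.  -0.6 -0.4] w 0.0497 gf 0.0
tool cm: [ 19.72 -15.81  13.16] turn -0.002
1778 [ 0.56791338 -0.13967989  0.09012252] [ 0.61999152 -0.03686419  0.27139634]
```

>>> carry_out(increments=[5,5,0,0,0,5,5,0,0,0,5,5,0,0,0,5,4.7,-5,0,0,5,0,-5.4,3,0])

```text
clock: 2.3
eef_pos: [0.5126, -0.3279, 0.2021]
tool_rot: [0.999, 0.036, 0.003, 0.002]
ft_force: [0.6, 1.3, 0.1]
grip_width: 0.0501
grasp_force: 0.0
```

>>> carry_out(increments=[5,0,-5.4,3,0,5,0,0,4,0,5,0,0,2,0,5,0,0,0,0,5,0,0,0,0])

```text
clock: 2.92
eef_pos: [0.5048, -0.2746, 0.1123]
tool_rot: [0.999, 0.035, 0.001, 0.0]
ft_force: [-0.6, -0.4, 0.4]
grip_width: 0.0501
grasp_force: 0.0
```

```bash
python3 - <<'E'
from h import *
go(.5093,-.270,.030,.07)
p=bot.camera("wrist");cv2.imwrite("pics/w1.png",p["pixels"])
for n in("tray_front","tray","small_beaker"):
    for r in bot.place_of(p,n)[:2]:print(n,w(p,r["xyz"]).round(4),round(r["p"],2))
c=cloud(p,np.ones((420,560),bool))
s=c[(abs(c[:,0]-.51)<.06)&(c[:,1]<-.255)&(c[:,1]>-.30)&(c[:,2]>.036)&(c[:,2]<.052)]
if len(s): print(len(s),s.min(0),s.max(0),np.median(s,0),np.polyfit(s[:,0],s[:,1],1))
E
```

```text
t 2.925 pos [ 0.5048 -0.2746  0.1123] yaw 0.0696 F [-0.6 -0.4  0.4] w 0.0501 gf 0.0
tool cm: [ 0.47 -0.43  8.23] turn -0.0
tray [ 5.048e-01 -1.909e-01 -1.000e-04] 0.74
small_beaker [ 0.538  -0.1513  0.0066] 0.57
2685 [ 0.45000138 -0.27813337  0.04156906] [ 0.56998565 -0.26059968  0.0471109 ] [ 0.51569183 -0.26915352  0.0446302 ] [ 0.06604285 -0.30311123]
```

View pics/w1.png

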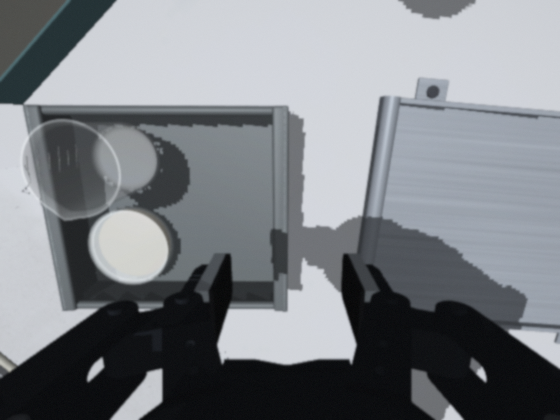

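The wrist view shows the rim at column 280 between the fingers (225 and 350), with the sill at column 380. The rim fit gives y = −0.2696 at x = 0.508, which matches the top view. Going down to grip.

>>> carry_out(increments=[5,0.4,-0.45,3,0,5,0,0,3,0,5,0,0,2.2,0,5,0,0,0,0,1.5,0,0,0,0])

```text
clock: 3.75
eef_pos: [0.5087, -0.2699, 0.0305]
tool_rot: [0.999, 0.035, 0.001, 0.0]
ft_force: [0.2, -0.2, 0.2]
grip_width: 0.0334
grasp_force: 0.0
```

>>> carry_out(increments=[0.5,0,0,0,0,0.5,0,0,0,0,0.5,0,0,0,0,0.5,0,0,0,0,0.5,0,0,0,0])

```text
clock: 4.38
eef_pos: [0.5089, -0.2701, 0.031]
tool_rot: [0.999, 0.035, 0.001, 0.001]
ft_force: [-1.5, -0.8, 5.8]
grip_width: 0.0081
grasp_force: 60.9
```

>>> carry_out(increments=[0.5,0,0,-0.5,0,0.5,0,0,-0.5,0,0.5,0,0,-0.5,0,0.5,0,0,-0.4,0,0.5,0,0,0,0])

```text
clock: 5.0
eef_pos: [0.508, -0.2693, 0.0485]
tool_rot: [0.999, 0.035, 0.0, 0.0]
ft_force: [0.5, 0.7, -7.6]
grip_width: 0.0083
grasp_force: 60.0
```

```bash
python3 - <<'E'
from h import *
go(.503,-.352,.058,-.012)
p=bot.camera("side");cv2.imwrite("pics/s2.png",cv2.resize(p["pixels"][120:260,160:320],None,fx=4,fy=4))
E
```

```text
t 5.0 pos [ 0.508  -0.2693  0.0485] yaw 0.0699 F [ 0.5  0.7 -7.6] w 0.0083 gf 59.97125607915223
tool cm: [-1.07  8.21 -0.95] turn 0.082
```

View pics/s2.png

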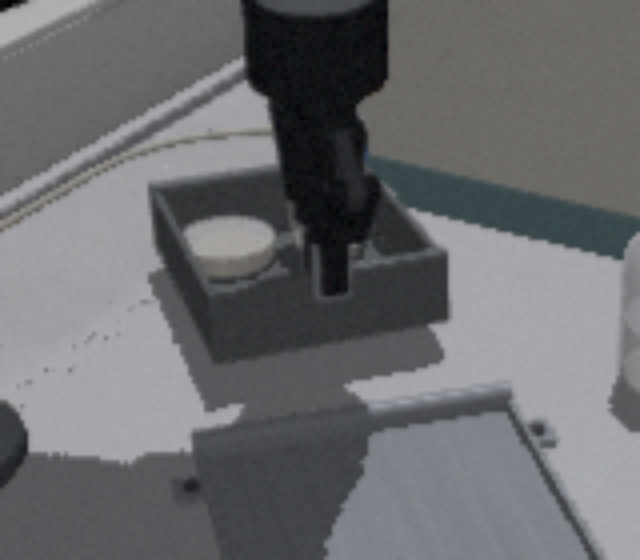

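```bash
cat >> h.py <<'E'
def rims(p=None):
    p=p or bot.camera("top"); m=bot.regions_of(p,"tray")[0]["mask"]
    c=cloud(p,m); t=c[(c[:,2]<.12)]
    y0,y1=np.percentile(t[:,1],[.5,99.5])
    for nm,s in(("rear",t[abs(t[:,1]-y1)<.02]),("front",t[abs(t[:,1]-y0)<.02])):
        # rim: top surface = highest points by x bins
        k=s[s[:,2]>np.percentile(s[:,2],60)]; print(nm,len(s),k[:,2].round(4)[::max(1,len(k)//12)],np.percentile(s[:,2],[50,80,90,97]).round(4),"y",y0.round(4),y1.round(4))
    # left/right wall tops (x extremes): height vs y
    x0,x1=np.percentile(t[:,0],[.5,99.5])
    for a in(x0,x1):
        s=t[(abs(t[:,0]-a)<.012)]
        b=[(round(y,3),np.percentile(s[abs(s[:,1]-y)<.008][:,2],95).round(4)) for y in np.arange(y0+.015,y1-.01,.03) if (abs(s[:,1]-y)<.008).any()]
        print("wall x",a.round(4),[(float(i),float(j)) for i,j in b])
    # interior floor
    f=t[(t[:,0]>x0+.02)&(t[:,0]<x1-.02)&(t[:,1]>y0+.02)&(t[:,1]<y1-.02)]
E
python3 - <<'E'
from h import *
rims()
E
```

```text
rear 74 [0.0226 0.022  0.0216 0.0567 0.0577 0.0579 0.0585 0.0601 0.059  0.0557
 0.0596 0.0588 0.0568 0.059  0.0553] [0.0207 0.0573 0.059  0.0599] y -0.2794 -0.2328
front 152 [0.0614 0.0615 0.0618 0.0606 0.0635 0.0653 0.064  0.0605 0.0618 0.0635
 0.0625 0.064  0.0622] [0.0589 0.0618 0.063  0.064 ] y -0.2794 -0.2328
wall x 0.4364 [(-0.264, 0.0634)]
wall x 0.4756 [(-0.264, 0.0635)]
```

```bash
cat >> h.py <<'E'
def walls(cx,cy,yaw,cams=("top",)):
    # tray-frame points; yaw = tool-x style angle (tray x dir=(sin yaw,-cos yaw)); print height of side walls and rear rim tops
    for cam in cams:
        p=bot.camera(cam); c=cloud(p,np.ones((420,560),bool))
        ex=np.array([np.sin(yaw),-np.cos(yaw)]); ey=np.array([np.cos(yaw),np.sin(yaw)])
        d=c[:,:2]-[cx,cy]; u=d@ex; v=d@ey; z=c[:,2]
        for s in(-1,1):
            print(cam,"wall",s,[(int(a*1000),round(float(np.median(z[k])),4),int(k.sum())) for a in np.arange(-.07,.08,.02) for k in[(abs(u-a)<.01)&(abs(v-s*.068)<.008)&(z>.028)&(z<.1)] if k.sum()>2])
        k=(abs(u+.08)<.02)&(abs(v)<.06)&(z>.03)&(z<.075); 
        if k.sum(): print("rear rim z",np.percentile(z[k],[20,50,80]).round(4),"u",np.percentile(u[k],[5,50,95]).round(4),k.sum())
E
python3 - <<'E'
from h import *
walls(.504,-.195,.07,("top","side"))
E
```

```text
top wall -1 [(30, 0.059, 11), (50, 0.0568, 28), (70, 0.0596, 44)]
top wall 1 []
side wall -1 [(-70, 0.0553, 34), (-50, 0.052, 21), (-30, 0.0507, 25), (-9, 0.052, 24), (10, 0.0494, 29), (30, 0.0514, 31), (50, 0.0511, 31), (70, 0.05, 90)]
side wall 1 [(-50, 0.0572, 4), (-30, 0.0406, 28), (-9, 0.0451, 32), (10, 0.0481, 32), (30, 0.0516, 23), (50, 0.0599, 13), (70, 0.0506, 54)]
rear rim z [0.0356 0.0452 0.0575] u [-0.0793 -0.0753 -0.0672] 334
```

```bash
sed -i 's/float(np.median(z\[k\]))/float(np.percentile(z[k],93))/' h.py; python3 - <<'E'
from h import *
walls(.504,-.195,.07,("top","side"))
p=bot.camera("side")
for r in bot.place_of(p,"tray_rear")[:2]+bot.place_of(p,"tray_front")[:2]: print(w(p,r["xyz"]).round(4),r["p"])
cv2.imwrite("pics/s3.png",cv2.resize(p["pixels"][150:225,185:285],None,fx=8,fy=8,interpolation=cv2.INTER_CUBIC))
E
```

```text
top wall -1 [(30, 0.0598, 11), (50, 0.0605, 26), (70, 0.063, 48)]
top wall 1 []
side wall -1 [(-70, 0.0594, 29), (-50, 0.0586, 24), (-30, 0.0591, 24), (-9, 0.0601, 24), (10, 0.0611, 29), (30, 0.061, 26), (50, 0.0627, 33), (70, 0.0641, 93)]
side wall 1 [(-50, 0.0582, 6), (-30, 0.0583, 26), (-9, 0.0594, 29), (10, 0.0598, 36), (30, 0.0602, 23), (50, 0.0618, 14), (70, 0.064, 54)]
rear rim z [0.0354 0.0455 0.0578] u [-0.0798 -0.0753 -0.0673] 335
[ 0.4984 -0.1128  0.0147] 0.8
[ 0.5048 -0.1964  0.0239] 0.58
[ 0.5084 -0.2721  0.0169] 0.57
```

View pics/s3.png

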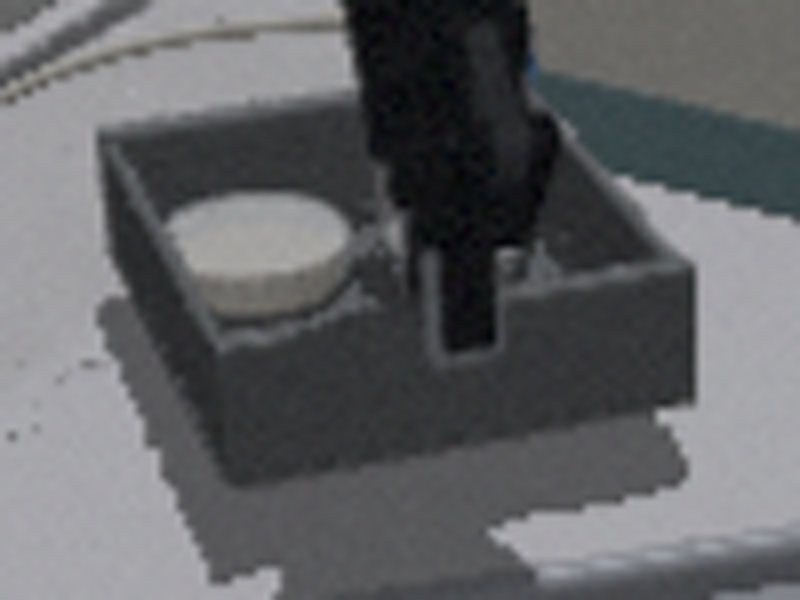

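The side view settles it. There is a shadow gap under the tail, and the wall tops stand at 0.059 m at the tail and 0.064 m at the front. The pads held the rim so stiffly that the whole tray came about 13 mm off the bench, which the task forbids. I'm setting it straight back down and will re-grip with only a few mm of overlap so the rim can pivot.

>>> carry_out(increments=[0.5,0,0,0.4,0,0.5,0,0,0.5,0,0.5,0,0,0.5,0,0.5,0,0,0.3,0,0.5,0,0,0.05,0])

```text
clock: 6.12
eef_pos: [0.5081, -0.2695, 0.0311]
tool_rot: [0.999, 0.035, 0.0, 0.0]
ft_force: [-0.3, -0.2, -4.4]
grip_width: 0.0082
grasp_force: 59.7
```

>>> carry_out(increments=[2,0,0,0,0,2,0,0,0,0,2,0,0,-0.7,0,2,0,0,-0.3,0,2,0,0,0,0])

```text
clock: 6.75
eef_pos: [0.5083, -0.2695, 0.0416]
tool_rot: [0.999, 0.035, 0.001, 0.0]
ft_force: [0.8, 0.2, 0.0]
grip_width: 0.0201
grasp_force: 0.0
```

```bash
python3 - <<'E'
from h import *
go(.508,-.2695,.041,.07)
walls(.504,-.195,.07,("side",))
E
```

```text
t 6.75 pos [ 0.5083 -0.2695  0.0416] yaw 0.0698 F [0.8 0.2 0. ] w 0.0201 gf 0.0
tool cm: [-0.03 -0.    0.06] turn -0.0
side wall -1 [(-70, 0.048, 24), (-50, 0.0462, 16), (-30, 0.0465, 18), (-9, 0.0458, 19), (10, 0.0457, 19), (30, 0.046, 20), (50, 0.0454, 21), (70, 0.0474, 52)]
side wall 1 [(-30, 0.046, 10), (-9, 0.0458, 20), (10, 0.0457, 22), (30, 0.0453, 21), (50, 0.0452, 17), (70, 0.0473, 35)]
rear rim z [0.0367 0.0424 0.0467] u [-0.0797 -0.0729 -0.069 ] 197
```

Flat again. Closing now with about 3.5 mm of overlap, then a small test lift.

>>> carry_out(increments=[0.5,0,0,0,0,0.5,0,0,0,0,0.5,0,0,0,0,0.5,0,0,-0.3,0,0.5,0,0,-0.2,0])

```text
clock: 7.42
eef_pos: [0.5071, -0.2684, 0.0448]
tool_rot: [0.999, 0.035, -0.001, -0.001]
ft_force: [-0.3, 1.3, -4.8]
grip_width: 0.0071
grasp_force: 58.6
```

```bash
python3 - <<'E'
from h import *
go(.508,-.2695,.041,.07)
walls(.504,-.195,.07,("side",))
E
```

```text
t 7.425 pos [ 0.5071 -0.2684  0.0448] yaw 0.07 F [-0.3  1.3 -4.8] w 0.0071 gf 58.55930649675429
tool cm: [0.08 0.11 0.38] turn -0.0
side wall -1 [(-70, 0.0474, 25), (-50, 0.0474, 15), (-30, 0.0468, 18), (-9, 0.0477, 19), (10, 0.048, 20), (30, 0.0481, 20), (50, 0.0488, 25), (70, 0.0507, 65)]
side wall 1 [(-50, 0.0683, 3), (-30, 0.0468, 18), (-9, 0.0479, 20), (10, 0.048, 20), (30, 0.0481, 23), (50, 0.0485, 14), (70, 0.0514, 42)]
rear rim z [0.0367 0.0426 0.0473] u [-0.0802 -0.0739 -0.0703] 199
```

The tray pivots now: the front is up about 3.5 mm and the tail is still at bench level. I'll keep lifting slowly.

>>> carry_out(increments=[0.5,0,0,-0.2,0,0.5,0,0,-0.2,0,0.5,0,0,-0.2,0,0.5,0,0,-0.2,0,0.5,0,0,-0.1,0])

```text
clock: 8.1
eef_pos: [0.5078, -0.2694, 0.0549]
tool_rot: [0.999, 0.035, -0.0, 0.0]
ft_force: [0.3, 0.6, -5.9]
grip_width: 0.0077
grasp_force: 59.4
```

```bash
python3 - <<'E'
from h import *
go(.508,-.2695,.041,.07)
walls(.504,-.195,.07,("side",))
E
```

```text
t 8.1 pos [ 0.5078 -0.2694  0.0549] yaw 0.0697 F [ 0.3  0.6 -5.9] w 0.0077 gf 59.40400038191001
tool cm: [0.02 0.01 1.39] turn -0.0
side wall -1 [(-70, 0.0484, 21), (-50, 0.0478, 17), (-30, 0.0498, 20), (-9, 0.052, 19), (10, 0.0539, 23), (30, 0.0552, 23), (50, 0.057, 27), (70, 0.0605, 58)]
side wall 1 [(-50, 0.0671, 6), (-30, 0.0503, 22), (-9, 0.0512, 22), (10, 0.0536, 27), (30, 0.0561, 20), (50, 0.0579, 12), (70, 0.0615, 44)]
rear rim z [0.0346 0.0421 0.0472] u [-0.0781 -0.0721 -0.0682] 203
```

>>> carry_out(increments=[0.5,0,0,-0.2,0,0.5,0,0,-0.2,0,0.5,0,0,-0.2,0,0.5,0,0,-0.2,0,0.5,0,0,-0.1,0])

```text
clock: 8.78
eef_pos: [0.5079, -0.2694, 0.064]
tool_rot: [0.999, 0.035, 0.0, 0.0]
ft_force: [-0.5, 0.9, -5.0]
grip_width: 0.0073
grasp_force: 59.8
```

```bash
python3 - <<'E'
from h import *
go(.503,-.352,.064,-.012)
walls(.504,-.195,.07,("side",))
E
```

```text
t 8.775 pos [ 0.5079 -0.2694  0.064 ] yaw 0.0698 F [-0.5  0.9 -5. ] w 0.0073 gf 59.76592832012102
tool cm: [-1.06  8.21 -0.  ] turn 0.082
side wall -1 [(-70, 0.0482, 24), (-50, 0.0494, 15), (-30, 0.053, 20), (-9, 0.0553, 21), (10, 0.0583, 21), (30, 0.0613, 28), (50, 0.0639, 33), (70, 0.0697, 58)]
side wall 1 [(-50, 0.0497, 12), (-30, 0.0513, 24), (-9, 0.0561, 26), (10, 0.0582, 26), (30, 0.0619, 18), (50, 0.0644, 11), (70, 0.0705, 27)]
rear rim z [0.034  0.0425 0.0469] u [-0.0774 -0.0707 -0.0673] 201
```

>>> carry_out(increments=[0.5,-0.06,0.8,0,0.01,0.5,-0.06,0.8,0,0.01,0.5,-0.06,0.8,0,0.01,0.5,-0.06,0.8,0,0.01,0.5,-0.06,0.8,0,0.01])

```text
clock: 9.45
eef_pos: [0.5067, -0.3101, 0.0637]
tool_rot: [1.0, 0.009, -0.0, -0.0]
ft_force: [0.2, 1.3, -5.3]
grip_width: 0.0071
grasp_force: 59.9
```

```bash
python3 - <<'E'
from h import *
go(.503,-.352,.064,-.012)
walls(.5055,-.235,.02,("side",))
E
```

```text
t 9.45 pos [ 0.5067 -0.3101  0.0637] yaw 0.0188 F [ 0.2  1.3 -5.3] w 0.0071 gf 59.91194378351793
tool cm: [-0.45  4.18 -0.03] turn 0.031
side wall -1 [(-70, 0.0482, 20), (-50, 0.0505, 14), (-30, 0.0526, 18), (-9, 0.0557, 21), (10, 0.0579, 20), (30, 0.0614, 22), (50, 0.0646, 28), (70, 0.0693, 45)]
side wall 1 [(-50, 0.0773, 20), (-30, 0.0518, 22), (-9, 0.0555, 24), (10, 0.058, 29), (30, 0.0616, 18), (50, 0.0653, 13), (70, 0.07, 26)]
rear rim z [0.0345 0.0423 0.0469] u [-0.0766 -0.0701 -0.0673] 216
```

>>> carry_out(increments=[0.5,-0.08,0.85,0,0.007,0.5,-0.08,0.85,0,0.007,0.5,-0.08,0.85,0,0.007,0.5,-0.08,0.85,0,0.007,0.5,-0.08,0.8,0,0.003])

```text
clock: 10.12
eef_pos: [0.5031, -0.352, 0.0638]
tool_rot: [1.0, -0.006, 0.0, 0.0]
ft_force: [-0.6, 0.9, -6.7]
grip_width: 0.0073
grasp_force: 60.0
```

>>> carry_out(increments=[0.5,0,0,0.15,0,0.5,0,0,0.15,0,0.5,0,0,0,0,2,0,0,0,0,2,0,0,0,0])

```text
clock: 10.75
eef_pos: [0.5039, -0.3513, 0.0618]
tool_rot: [1.0, -0.005, 0.001, 0.0]
ft_force: [-0.1, 0.2, 0.7]
grip_width: 0.0203
grasp_force: 0.0
```

```bash
python3 - <<'E'
from h import *
go(.503,-.352,.064,-.012)
walls(.5035,-.277,-.012,("side",))
E
```

```text
t 10.75 pos [ 0.5039 -0.3513  0.0618] yaw -0.0107 F [-0.1  0.2  0.7] w 0.0203 gf 0.0
tool cm: [-0.09  0.07 -0.22] turn 0.001
side wall -1 [(-70, 0.0476, 21), (-50, 0.0493, 14), (-30, 0.0508, 16), (-9, 0.053, 19), (10, 0.0564, 19), (30, 0.0581, 24), (50, 0.0609, 23), (70, 0.0653, 43)]
side wall 1 [(-50, 0.077, 25), (-30, 0.0511, 27), (-9, 0.0528, 26), (10, 0.0549, 31), (30, 0.0576, 21), (50, 0.0606, 14), (70, 0.0649, 35)]
rear rim z [0.0368 0.0429 0.0471] u [-0.0772 -0.0706 -0.0672] 220
```

Released. The front end rests on the sill and the tail is on the bench. Going up and round to the tail.

>>> carry_out(increments=[3,0,0,-3,0,4,0,0,-4,0,5,0,0,-5,0,5,0,-5,0,0,5,0,-5,0,0])

```text
clock: 11.42
eef_pos: [0.5049, -0.2509, 0.1824]
tool_rot: [1.0, -0.006, 0.002, 0.0]
ft_force: [-0.1, 0.1, 0.7]
grip_width: 0.0499
grasp_force: 0.0
```

```bash
python3 - <<'E'
from h import *
o=bot.get_obs();print(o["joint_pos"].round(2))
go(.5055,-.165,.15,-1.583)
p=bot.camera("top");c=cloud(p,np.ones((420,560),bool))
s=c[(c[:,0]>.42)&(c[:,0]<.58)&(c[:,1]>-.23)&(c[:,1]<-.17)&(c[:,2]>.038)&(c[:,2]<.05)]
if len(s):print("rear rim",len(s),s.min(0),s.max(0),np.median(s,0))
for n in("tray_rear","tray_front","small_beaker"):
    for r in bot.place_of(p,n)[:1]:print(n,w(p,r["xyz"]).round(4),round(r["p"],2))
E
```

```text
[-0.46  0.39  0.08  1.26  0.    2.69]
t 11.425 pos [ 0.5049 -0.2509  0.1824] yaw -0.0127 F [-0.1  0.1  0.7] w 0.0499 gf 0.0
tool cm: [-0.06 -8.6   3.23] turn 1.57
rear rim 101 [ 0.4361389  -0.22944829  0.03843413] [ 0.47140161 -0.19820906  0.04776184] [ 0.44488031 -0.20582686  0.04381549]
tray_front [ 0.5045 -0.3572  0.019 ] 0.73
small_beaker [ 0.5365 -0.2438  0.0079] 0.61
```

>>> carry_out(increments=[4,0,-4.3,0,0,4,0,-4.3,0,0,4,0,0,0,-0.175,4,0,0,0,-0.175,4,0,0,0,-0.175])

```text
clock: 12.25
eef_pos: [0.5056, -0.1665, 0.181]
tool_rot: [0.967, 0.256, 0.0, 0.0]
ft_force: [-0.2, -0.0, 0.3]
grip_width: 0.0402
grasp_force: 0.0
```

>>> carry_out(increments=[4,0,0,0,-0.175,4,0,0,0,-0.175,4,0,0,0,-0.175,4,0,0,0,-0.175,4,0,0,0,-0.175])

```text
clock: 12.88
eef_pos: [0.5055, -0.1668, 0.1809]
tool_rot: [0.767, 0.641, 0.0, 0.0]
ft_force: [-1.0, 0.5, 0.0]
grip_width: 0.0403
grasp_force: 0.0
```

>>> carry_out(increments=[4,0,0,0,-0.17,4,0,0,0,0,4,0,0,0,0,4,0,0,0,0,4,0,0,0,0])

```text
clock: 13.5
eef_pos: [0.5052, -0.1655, 0.1808]
tool_rot: [0.712, 0.703, 0.0, 0.0]
ft_force: [-0.4, 1.0, 0.1]
grip_width: 0.0399
grasp_force: 0.0
```

```bash
python3 - <<'E'
from h import *
o=bot.get_obs();print(o["joint_pos"].round(2))
go(.5035,-.165,.035,1.559)
p=bot.camera("top");cv2.imwrite("pics/t4.png",cv2.resize(p["pixels"][130:330,120:400],None,fx=2.5,fy=2.5))
walls(.5035,-.277,-.012,("side",))
E
```

```text
[-0.32  0.33 -0.01  1.23  0.    1.27]
t 13.5 pos [ 0.5052 -0.1655  0.1808] yaw 1.558 F [-0.4  1.   0.1] w 0.0399 gf 0.0
tool cm: [ 0.04 -0.17 14.58] turn -0.001
side wall -1 [(-70, 0.0477, 21), (-50, 0.049, 15), (-30, 0.052, 14), (-9, 0.054, 21), (10, 0.0554, 20), (30, 0.0588, 23), (50, 0.061, 24), (70, 0.0647, 45)]
side wall 1 [(-70, 0.046, 3), (-50, 0.0769, 28), (-30, 0.0518, 23), (-9, 0.0536, 25), (10, 0.0555, 31), (30, 0.0581, 21), (50, 0.0609, 12), (70, 0.0654, 34)]
rear rim z [0.0389 0.0465 0.0648] u [-0.0763 -0.0696 -0.0622] 320
```

View pics/t4.png

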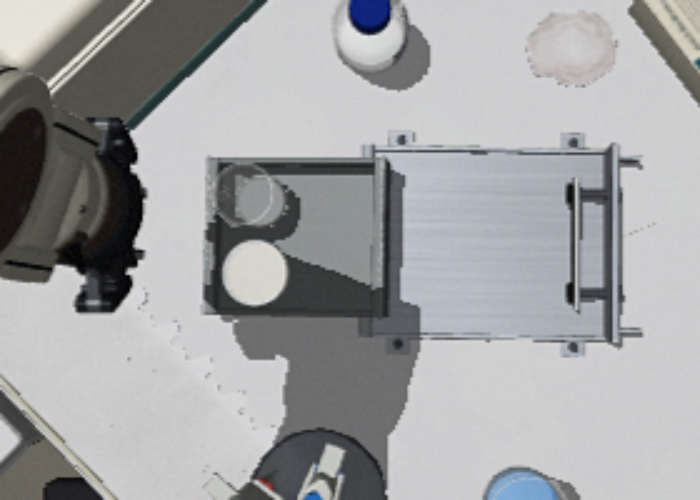

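The top view shows the tray lined up with the dock (rows 157–316 inside 148–338), its front over the sill at column 385, and the beaker standing. Next I go down behind the tail and start pushing.

>>> carry_out(increments=[4,0,0,4,0,4,0,0,4,0,4,0,0,4,0,4,0,0,2.6,0,4,-0.5,0,0,0])

```text
clock: 14.22
eef_pos: [0.503, -0.1696, 0.0327]
tool_rot: [0.711, 0.703, -0.001, -0.002]
ft_force: [-0.8, 0.0, 0.2]
grip_width: 0.0403
grasp_force: 0.0
```

>>> carry_out(increments=[4,-0.5,0,0,0,4,-0.5,0,0,0,4,-0.5,0,0,0,4,-0.5,0,0,0,4,-0.5,0,0,0])

```text
clock: 14.85
eef_pos: [0.5053, -0.1941, 0.0355]
tool_rot: [0.711, 0.703, 0.002, -0.001]
ft_force: [0.6, 6.1, 2.0]
grip_width: 0.0398
grasp_force: 2.9
```

>>> carry_out(increments=[4,-0.5,0,0,0,4,-0.5,0,0,0,4,-0.5,0,0,0,4,-0.5,0,0,0,4,-0.5,0,0,0])

```text
clock: 15.48
eef_pos: [0.5048, -0.2187, 0.0353]
tool_rot: [0.711, 0.703, 0.002, -0.001]
ft_force: [-0.1, 5.8, 2.6]
grip_width: 0.0399
grasp_force: 3.1
```

```bash
cat >> h.py <<'E'
def st():
    p=bot.camera("side")
    for n in("tray","tray_front","tray_rear","small_beaker"):
        for r in bot.place_of(p,n)[:1]:print(n,w(p,r["xyz"]).round(4),round(r["p"],2))
    return p
E
python3 - <<'E'
from h import *
go(.5035,-.3,.035,1.559)
st()
E
```

```text
t 15.475 pos [ 0.5048 -0.2187  0.0353] yaw 1.5602 F [-0.1  5.8  2.6] w 0.0399 gf 3.115149512887001
tool cm: [-8.13 -0.04  0.  ] turn 0.001
tray [ 0.5045 -0.3188  0.0214] 0.95
tray_front [ 0.5028 -0.3918  0.0266] 0.63
tray_rear [ 0.5067 -0.2337  0.0006] 0.89
small_beaker [ 0.5387 -0.2739  0.0118] 0.69
```

>>> carry_out(increments=[4,-0.4,0,0,0,4,-0.4,0,0,0,4,-0.4,0,0,0,4,-0.4,0,0,0,4,-0.4,0,0,0])

```text
clock: 16.35
eef_pos: [0.5042, -0.2387, 0.0349]
tool_rot: [0.711, 0.703, 0.001, -0.001]
ft_force: [0.7, 6.9, 2.1]
grip_width: 0.0401
grasp_force: 3.5
```

>>> carry_out(increments=[4,-0.2,0,0,0,4,-0.2,0,-0.1,0,4,-0.2,0,-0.2,0,4,-0.2,0,-0.2,0,4,-0.2,0,-0.2,0])

```text
clock: 16.98
eef_pos: [0.5039, -0.2489, 0.0418]
tool_rot: [0.711, 0.703, 0.001, -0.001]
ft_force: [0.2, 5.7, 1.8]
grip_width: 0.0397
grasp_force: 3.0
```

```bash
python3 - <<'E'
from h import *
go(.5035,-.3,.035,1.559)
st()
E
```

```text
t 16.975 pos [ 0.5039 -0.2489  0.0418] yaw 1.5599 F [0.2 5.7 1.8] w 0.0397 gf 3.0264173448085785
tool cm: [-5.12  0.02  0.66] turn 0.001
tray [ 0.5027 -0.3481  0.0236] 0.9
tray_front [ 0.4992 -0.4211  0.0285] 0.93
tray_rear [ 0.5056 -0.26    0.0075] 0.98
small_beaker [ 0.5348 -0.3049  0.0155] 0.59
```

>>> carry_out(increments=[4,0.3,0,0,0,4,0,0,0.4,0,4,-0.4,0,0,0,4,-0.3,0,0,0,4,-0.3,0,0,0])

```text
clock: 17.85
eef_pos: [0.5038, -0.2549, 0.0375]
tool_rot: [0.711, 0.703, 0.002, -0.002]
ft_force: [-0.6, 8.4, 3.7]
grip_width: 0.0398
grasp_force: 4.4
```

```bash
python3 - <<'E'
from h import *
go(.5035,-.3,.035,1.559)
st();walls(.504,-.345,-.012,("side",))
E
```

```text
t 17.85 pos [ 0.5038 -0.2549  0.0375] yaw 1.5603 F [-0.6  8.4  3.7] w 0.0398 gf 4.357202053070068
tool cm: [-4.51  0.01  0.23] turn 0.001
tray [ 0.5009 -0.3533  0.0272] 0.74
tray_front [ 0.5013 -0.4286  0.0361] 0.61
small_beaker [ 0.5391 -0.3123  0.0176] 0.93
side wall -1 [(-70, 0.0498, 30), (-50, 0.054, 17), (-30, 0.0577, 20), (-9, 0.0618, 24), (10, 0.0663, 25), (30, 0.0707, 32), (50, 0.0739, 34), (70, 0.0815, 77)]
side wall 1 [(-50, 0.0534, 22), (-30, 0.0569, 33), (-9, 0.0617, 33), (10, 0.0657, 33), (30, 0.0706, 20), (50, 0.0754, 14), (70, 0.081, 52)]
rear rim z [0.04   0.0485 0.0677] u [-0.0847 -0.0706 -0.0644] 438
```

The tail is still down with the front up 33 mm. The beaker's weight and the fingers' friction are keeping it there. I'll step back, go lower, and push with a slight upward drift so that friction helps the tail rise.

>>> carry_out(increments=[4,0.5,0,0,0,4,0,0,1.0,0,4,-0.5,0,0,0,4,-0.3,0,-0.15,0,4,-0.3,0,-0.15,0])

```text
clock: 18.77
eef_pos: [0.5041, -0.2641, 0.031]
tool_rot: [0.712, 0.703, -0.0, 0.0]
ft_force: [0.1, -0.0, 0.1]
grip_width: 0.04
grasp_force: 0.0
```

>>> carry_out(increments=[4,-0.3,0,-0.15,0,4,-0.3,0,-0.15,0,4,-0.3,0,-0.15,0,4,0,0,0,0,4,0,0,0,0])

```text
clock: 19.4
eef_pos: [0.5039, -0.2726, 0.0354]
tool_rot: [0.711, 0.703, -0.0, 0.0]
ft_force: [-0.1, 1.5, -0.4]
grip_width: 0.0401
grasp_force: 0.5
```

```bash
python3 - <<'E'
from h import *
go(.5035,-.3,.035,1.559)
st();walls(.504,-.36,-.012,("side",))
E
```

```text
t 19.4 pos [ 0.5039 -0.2726  0.0354] yaw 1.5587 F [-0.1  1.5 -0.4] w 0.0401 gf 0.5226288211997598
tool cm: [-2.74 -0.    0.04] turn -0.0
tray [ 0.4982 -0.3665  0.0231] 0.68
tray_front [ 0.5003 -0.4329  0.0006] 0.86
tray_rear [ 0.5051 -0.279   0.027 ] 0.68
small_beaker [ 0.5374 -0.3244  0.0285] 0.83
side wall -1 [(-70, 0.0703, 47), (-50, 0.0663, 31), (-30, 0.0644, 40), (-9, 0.0616, 32), (10, 0.0585, 33), (30, 0.0564, 32), (50, 0.0539, 34), (70, 0.0511, 38)]
side wall 1 [(-50, 0.0656, 24), (-30, 0.0635, 42), (-9, 0.0615, 41), (10, 0.0583, 46), (30, 0.0554, 43), (50, 0.0537, 37), (70, 0.0508, 15)]
rear rim z [0.0424 0.0539 0.0688] u [-0.0766 -0.0714 -0.0628] 511
```

The tray has tipped over the sill: tail up about 28 mm, nose down inside, beaker aboard. I'll push on steadily.

>>> carry_out(increments=[4,-0.4,0,0,0,4,-0.4,0,0,0,4,-0.4,0,0,0,4,-0.4,0,0,0,4,-0.4,0,0,0])

```text
clock: 20.32
eef_pos: [0.5036, -0.2926, 0.0352]
tool_rot: [0.711, 0.703, 0.0, -0.0]
ft_force: [0.2, 2.3, -0.4]
grip_width: 0.0403
grasp_force: 1.2
```

>>> carry_out(increments=[4,-0.4,0,0,0,4,-0.4,0,0,0,4,-0.4,0,0,0,4,-0.4,0,0,0,4,-0.4,0,0,0])

```text
clock: 20.95
eef_pos: [0.5034, -0.3126, 0.0353]
tool_rot: [0.711, 0.703, 0.0, -0.0]
ft_force: [0.3, 2.1, -1.2]
grip_width: 0.0401
grasp_force: 1.2
```

```bash
python3 - <<'E'
from h import *
go(.5030,-.334,.035,1.559)
p=st();walls(.503,-.404,-.012,("side",))
cv2.imwrite("pics/s5.png",cv2.resize(p["pixels"][130:310,180:350],None,fx=3.3,fy=3.3))
E
```

```text
t 20.95 pos [ 0.5034 -0.3126  0.0353] yaw 1.5589 F [ 0.3  2.1 -1.2] w 0.0401 gf 1.2303742161020637
tool cm: [-2.14 -0.01  0.03] turn -0.0
tray [ 0.5018 -0.4031  0.0215] 0.82
tray_front [ 0.4995 -0.4764  0.0033] 0.74
tray_rear [ 0.5028 -0.3179  0.0204] 0.85
small_beaker [ 0.5376 -0.3642  0.0211] 0.57
side wall -1 [(-70, 0.0637, 51), (-50, 0.0607, 32), (-30, 0.0591, 36), (-9, 0.0576, 33), (10, 0.055, 33), (30, 0.0538, 36), (50, 0.0511, 34), (70, 0.0507, 80)]
side wall 1 [(-50, 0.0607, 29), (-30, 0.0592, 44), (-9, 0.0571, 45), (10, 0.054, 47), (30, 0.0532, 39), (50, 0.0516, 36), (70, 0.0502, 49)]
rear rim z [0.0381 0.0547 0.064 ] u [-0.0832 -0.0747 -0.0612] 613
```

View pics/s5.png

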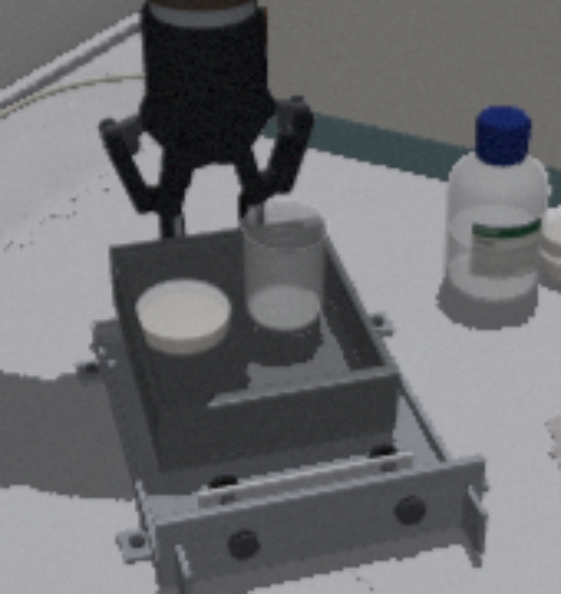

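The beaker stands, the nose is on the dock floor, and the tray is between the walls. Continuing until the tail drops in.

>>> carry_out(increments=[4,-0.4,0,0,0,4,-0.4,0,0,0,4,-0.4,0,0,0,4,-0.4,0,0,0,4,-0.4,0,0,0])

```text
clock: 21.88
eef_pos: [0.503, -0.3326, 0.0351]
tool_rot: [0.711, 0.703, -0.0, -0.0]
ft_force: [0.4, 1.6, -1.3]
grip_width: 0.0403
grasp_force: 1.2
```

>>> carry_out(increments=[4,-0.2,0,0,0,4,-0.2,0,0,0,4,-0.2,0,0,0,4,-0.2,0,0,0,4,-0.1,0,0,0])

```text
clock: 22.5
eef_pos: [0.5033, -0.3412, 0.0356]
tool_rot: [0.711, 0.703, 0.0, 0.0]
ft_force: [0.6, 5.1, 3.6]
grip_width: 0.0397
grasp_force: 2.4
```

```bash
python3 - <<'E'
from h import *
go(.5030,-.334,.035,1.559)
p=st();walls(.503,-.433,-.012,("side",))
E
```

```text
t 22.5 pos [ 0.5033 -0.3412  0.0356] yaw 1.5592 F [0.6 5.1 3.6] w 0.0397 gf 2.4048249353497653
tool cm: [ 0.71 -0.04  0.06] turn 0.0
tray [ 0.5019 -0.4327  0.0124] 0.89
tray_front [ 0.499  -0.5078  0.0034] 0.58
tray_rear [ 0.5052 -0.3491  0.0045] 0.68
small_beaker [ 0.5366 -0.3921  0.0075] 0.88
side wall -1 [(-70, 0.0504, 52), (-50, 0.0485, 23), (-30, 0.049, 28), (-9, 0.0484, 31), (10, 0.0485, 31), (30, 0.0492, 33), (50, 0.0484, 34), (70, 0.0499, 101)]
side wall 1 [(-50, 0.0488, 27), (-30, 0.0482, 32), (-9, 0.0484, 37), (10, 0.0482, 38), (30, 0.0485, 36), (50, 0.0487, 33), (70, 0.0502, 58)]
rear rim z [0.0422 0.0503 0.0656] u [-0.087  -0.0731 -0.0616] 581
```

Flat inside. The pads look to be about 10–15 mm ahead, so from here I use small steps and watch the force.

>>> carry_out(increments=[4,-0.15,0,0,0,4,-0.15,0,0,0,4,-0.1,0,0,0,4,-0.1,0,0,0,4,-0.1,0,0,0])

```text
clock: 23.42
eef_pos: [0.503, -0.3475, 0.0353]
tool_rot: [0.711, 0.703, -0.0, -0.0]
ft_force: [-0.3, 4.6, 3.4]
grip_width: 0.0398
grasp_force: 2.3
```

>>> carry_out(increments=[4,-0.04,0,0,0,4,-0.03,0,0,0,4,-0.03,0,0,0,4,-0.03,0,0,0,4,-0.03,0,0,0])

```text
clock: 24.05
eef_pos: [0.5029, -0.349, 0.0353]
tool_rot: [0.711, 0.703, -0.0, -0.0]
ft_force: [-0.2, 3.9, 3.0]
grip_width: 0.04
grasp_force: 2.2
```

>>> carry_out(increments=[4,-0.04,0,0,0,4,-0.03,0,0,0,4,-0.03,0,0,0,4,-0.03,0,0,0,4,-0.03,0,0,0])

```text
clock: 24.68
eef_pos: [0.5029, -0.3506, 0.0353]
tool_rot: [0.711, 0.703, -0.0, -0.0]
ft_force: [0.2, 4.1, 2.1]
grip_width: 0.0401
grasp_force: 2.2
```

>>> carry_out(increments=[4,-0.04,0,0,0,4,-0.03,0,0,0,4,-0.03,0,0,0,4,-0.03,0,0,0,4,-0.03,0,0,0])

```text
clock: 25.3
eef_pos: [0.5029, -0.3517, 0.0353]
tool_rot: [0.711, 0.703, 0.0, -0.0]
ft_force: [-0.5, 6.8, 3.2]
grip_width: 0.0399
grasp_force: 3.0
```

>>> carry_out(increments=[4,-0.03,0,0,0,4,-0.03,0,0,0,4,-0.03,0,0,0,4,-0.02,0,0,0,4,0,0,0,0])

```text
clock: 25.92
eef_pos: [0.5029, -0.3519, 0.0353]
tool_rot: [0.711, 0.703, 0.001, -0.001]
ft_force: [-0.4, 7.3, 4.0]
grip_width: 0.0401
grasp_force: 3.8
```

Contact felt at about y = −0.3515: the force rises while the tool stops. Sliding took about 4 N, so I'm aiming for roughly 13 N measured.

>>> carry_out(increments=[4,-0.03,0,0,0,4,-0.03,0,0,0,4,-0.03,0,0,0,4,0,0,0,0,4,0,0,0,0])

```text
clock: 26.55
eef_pos: [0.5029, -0.3522, 0.0353]
tool_rot: [0.711, 0.703, 0.001, -0.001]
ft_force: [-0.4, 8.9, 5.4]
grip_width: 0.0399
grasp_force: 4.6
```

>>> carry_out(increments=[4,-0.06,0,0,0,4,-0.06,0,0,0,4,-0.06,0,0,0,4,-0.04,0,0,0,4,0,0,0,0])

```text
clock: 27.18
eef_pos: [0.5028, -0.3528, 0.0353]
tool_rot: [0.711, 0.704, 0.002, -0.002]
ft_force: [0.1, 11.8, 5.9]
grip_width: 0.0399
grasp_force: 6.5
```

```bash
python3 - <<'E'
from h import *
go(.5030,-.355,.035,1.559)
p=st();walls(.503,-.4425,-.012,("side",))
E
```

```text
t 27.175 pos [ 0.5028 -0.3528  0.0353] yaw 1.5606 F [ 0.1 11.8  5.9] w 0.0399 gf 6.467873967485502
tool cm: [-0.22  0.02  0.03] turn 0.002
tray [ 0.4954 -0.4451  0.0111] 0.86
tray_front [ 0.4983 -0.5219  0.0036] 0.91
tray_rear [ 0.5066 -0.3604  0.0057] 0.88
small_beaker [ 0.5329 -0.4046  0.011 ] 0.97
side wall -1 [(-70, 0.0507, 49), (-50, 0.0487, 28), (-30, 0.049, 27), (-9, 0.0481, 30), (10, 0.0487, 30), (30, 0.0487, 33), (50, 0.0486, 36), (70, 0.0505, 71)]
side wall 1 [(-50, 0.0485, 22), (-30, 0.0484, 36), (-9, 0.0485, 31), (10, 0.0481, 38), (30, 0.0485, 39), (50, 0.0488, 36), (70, 0.0502, 27)]
rear rim z [0.042  0.0502 0.0649] u [-0.0847 -0.0716 -0.061 ] 562
```

>>> carry_out(increments=[4,-0.06,0,0,0,4,-0.06,0,0,0,4,-0.03,0,0,0,4,0,0,0,0,4,0,0,0,0])

```text
clock: 28.1
eef_pos: [0.5028, -0.3532, 0.0353]
tool_rot: [0.71, 0.704, 0.003, -0.003]
ft_force: [0.2, 14.7, 7.1]
grip_width: 0.0399
grasp_force: 7.8
```

>>> carry_out(increments=[4,0,0,0,0,4,0,0,0,0,4,0,0,0,0,4,0,0,0,0,4,0,0,0,0])

```text
clock: 28.72
eef_pos: [0.5028, -0.3531, 0.0353]
tool_rot: [0.71, 0.704, 0.003, -0.003]
ft_force: [-0.6, 15.4, 8.2]
grip_width: 0.04
grasp_force: 7.8
```

About 15 N at the wrist, less roughly 5 N of friction, and 1.7 mm of pad yield both give about 10 N. It was held for over 0.6 s. Withdrawing.

>>> carry_out(increments=[4,0.3,0,0,0,4,0.5,0,0,0,4,1,0,0,0,4,2,0,0,0,4,2,0,0,0])

```text
clock: 29.35
eef_pos: [0.5033, -0.2987, 0.0352]
tool_rot: [0.711, 0.703, -0.0, -0.0]
ft_force: [0.3, -0.0, 0.3]
grip_width: 0.0399
grasp_force: 0.0
```

>>> carry_out(increments=[4,0,0,-3,0,4,0,0,-5,0,4,0,0,-5,0,4,0,0,0,0,4,0,0,0,0])

```text
clock: 29.98
eef_pos: [0.5034, -0.2989, 0.1651]
tool_rot: [0.711, 0.703, -0.0, -0.0]
ft_force: [-0.2, 0.3, -0.7]
grip_width: 0.0397
grasp_force: 0.0
```

```bash
python3 - <<'E'
from h import *
go(.5030,-.355,.035,1.559)
p=st();walls(.503,-.4425,-.012,("side",))
q=bot.camera("top")
a=cv2.resize(p["pixels"][130:310,180:350],(400,424));b=cv2.resize(q["pixels"][150:300,220:390],(400,353))
cv2.imwrite("pics/f6.png",np.hstack([a,cv2.copyMakeBorder(b,0,71,0,0,cv2.BORDER_CONSTANT)]))
for n in("tray","media_bottle"):
    for r in bot.place_of(q,n)[:1]:print(n,w(q,r["xyz"]).round(4),r["p"])
E
```

```text
t 29.975 pos [ 0.5034 -0.2989  0.1651] yaw 1.5596 F [-0.2  0.3 -0.7] w 0.0397 gf 0.0
tool cm: [-5.61  0.03 13.01] turn 0.001
tray [ 0.5004 -0.4435  0.012 ] 0.78
tray_front [ 0.4992 -0.5172  0.0049] 0.79
tray_rear [ 0.5013 -0.3608  0.0068] 0.83
small_beaker [ 0.5323 -0.4033  0.0098] 0.64
side wall -1 [(-70, 0.0511, 48), (-50, 0.0482, 28), (-30, 0.0487, 32), (-9, 0.0484, 29), (10, 0.0488, 32), (30, 0.0487, 34), (50, 0.0485, 35), (70, 0.0501, 96)]
side wall 1 [(-50, 0.0485, 22), (-30, 0.048, 33), (-9, 0.0482, 36), (10, 0.048, 38), (30, 0.0484, 39), (50, 0.0478, 36), (70, 0.0503, 51)]
rear rim z [0.0403 0.0487 0.0561] u [-0.0779 -0.0709 -0.0609] 450
tray [ 0.5018 -0.4447  0.002 ] 0.76
media_bottle [ 0.695  -0.3427 -0.0008] 0.81
```

View pics/f6.png

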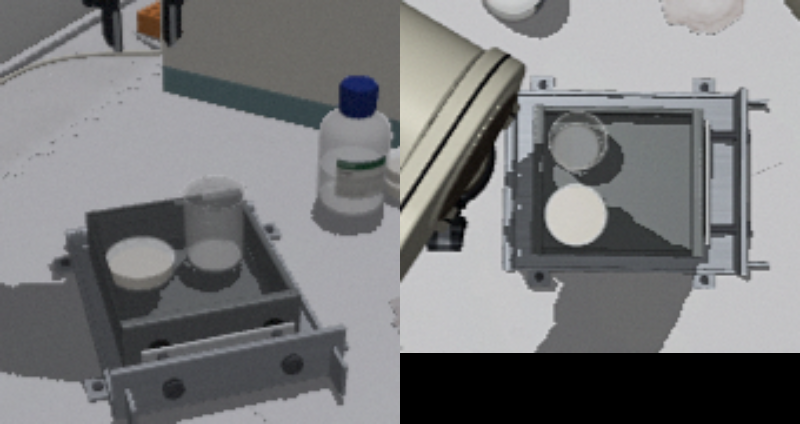

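The tray lies flat in the dock against the pads (right view: rim at column 705, pad bar at 708). The beaker is standing, the bottle is where it was, and the arm is clear. Handing in.

```bash
python3 -c "
from workcell import bot
print(bot.job_done())"
```

```text
the job is handed in; nothing more can be done
None
```

The job is handed in with the tray flat in the dock, pressed home at roughly 10 N for over half a second, the beaker standing and the bottle untouched; but my first grip broke the no-lift rule by raising the whole tray about 13 mm clear of the bench, so I set it back down and redid the lift with the tail on the bench.

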